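Find the heavy side of a loaded rotisserie spit and hold it down

TASK

The closed roasting drum on the rotisserie spit is loaded off centre, and nothing shows which side is heavy. Crank the spit by its red handle, through a quarter turn or more, to feel from the effort which side of the drum is heavy, then bring that heavy side straight down. Finish while still gripping the red handle, with the spit held at rest like that so that a counterweight can be fitted on top; leave the things round about where they are.

Things in the scene. Friction and masses are not known exactly. Their poses are not given: they have to be found in the camera images.
- stand: Grey rotisserie stand fixed to the worktop: base 270 x 130 mm, two posts 60 mm wide, 140 mm tall, carrying the spit. Origin on the worktop under the stand; z up, x along the spit axis, away from the robot. The axis is 125 mm above the worktop. Between the posts sits the closed steel drum, 111 mm across, from stand x = -55 to 75 mm; it turns with the crank at the near end.
- spit: Spit with drum and crank; origin on the axis over the stand's origin. A load fixed unseen in the drum, at a new angle each time, pulls with 0.27 to 0.36 N m about the axis when level with it, 0 when straight up or down. The bearings rub with 0.40 N m either way, so the spit stays where it is left; raising the heavy side takes friction plus pull, lowering it friction less pull. It turns on without stops.
- spit_turn (a joint): Angle of spit, drum and crank, rad: 0 with the crank handle straight up, growing right-handed about the stand's x (seen from the robot the handle goes over the top to the right, clockwise, as it grows). It says nothing of where the heavy side is.
- crank_handle (a point): Middle of the red crank handle: round sleeve 23 mm thick and 76 mm long, parallel to the spit, on a crank arm of 60 mm throw (20 mm wide, 8 mm thick); it spins freely on its pin, so a gripper may hold it without turning while cranking. The point lies at stand x = -163 mm, y = -60 sin(spit_turn) mm, 125 + 60 cos(spit_turn) mm above the worktop, 44 mm in front of the crank arm.
- counterweight: Bystander: loose steel disc weight, 48 mm across and 42 mm tall with its black thumb knob, on the worktop to the left. Not needed now. Origin under its centre.
- citrus: Bystander: loose lemon, 71 x 53 x 51 mm, on the worktop to the left.
- mug: Bystander: loose white mug, 80 mm across and 98 mm tall, to the right of the stand. Origin under its centre.
- mill: Bystander: loose wooden pepper mill, 58 mm across and 170 mm tall, to the right behind. Origin under its centre.

How it is judged (in metres and radians):
On the way:
1. the spit has been cranked to feel it: the handle is over 70 mm from where it stood (distance of crank_handle from where it was at the start of the episode above 0.07 m), for 0.02 s.
At the end, for the whole second after the job is handed in: The hidden load in the drum hangs straight down below the spit axis, within about 20 degrees; the fingers still hold the red crank handle (more than 2 N) and the spit is at rest (under 0.05 rad/s) (z of load_c0 in the frame of stand below 0.125 m and y of load_c0 in the frame of stand between -0.011 and 0.011 m and contact force between the fingers and handle above 2 N and velocity of joint spit_turn between -0.05 and 0.05 rad/s); the arm keeps its last pose, push and grip.
It fails at once if a bystander (counterweight, lemon, mug, pepper mill) is shifted by more than 20 mm (distance of any of counterweight, citrus, mug, mill from where it was at the start of the episode above 0.02 m).
It also fails if it takes over 62 s, if anything falls off the work surface, if the arm or the gripper's body presses on something with over 40 N, if the wrist force passes 120 N, or if a joint passes its speed limit or range.

ROBOT

A 6-joint arm with a two-finger parallel gripper is mounted at the origin on a cart in front of the work surface, level with it; the furniture and walls round the work are solid. World frame = base frame: x ahead of the robot, y to its left, z up, the work surface at z = 0. Lengths are in m, angles in degrees, forces in N, time in s.
With the tool pointing down it reaches from about 0.3 to 0.875 m from the base axis. Payload 6.4 kg.
Tool frame: the origin (TCP) lies at the very end of the fingers, on their centre line; the grasp point (between the pads) lies 19 mm behind it; z points along the fingers, y is the line along which they close (so a half turn about z gives the same grasp; the last joint's range is limited). The gripper opens to 88 mm and grips with 3 to 60 N. Pads are 18 mm wide; open, the fingers measure 123 mm over their backs; the gripper's body (75 mm by 187 mm) begins 45 mm behind the grasp point.
Start: joints at [-78.398, 10.359, 92.074, -0, 77.567, -11.82], TCP at [0.229, -0.528, 0.239] pointing down, gripper open.
Joint ranges: [-171.53, 171.53], [-51.25, 118.39], [17.06, 147.69], [-65.23, 245.23], [0, 150.52], [-178.68, 178.68]. Speed limits (degrees/s): [147.25, 147.25, 172.46, 180, 180, 180].

INTERFACE

Orientations are given as [roll, pitch, yaw] about the fixed x, y, z axes, in that order (R = Rz(yaw) Ry(pitch) Rx(roll)).
In Python, from cell import manip gives the robot as it stands. The module is installed in compiled form; this text tells all that it offers.
- The arm moves only by the shell command python3 -m crank 'ROWS'. ROWS is a JSON object of lists of equal length, an entry for each row: "rot": the turn, a rotation vector about the tool's x, y, z in units of 8 degrees (1.0 is 8 degrees), a list of three; "xyz": the shift along the tool's x, y, z in mm, a list of three; "jaw": the finger opening in mm, from 0 to 88.1. In form: {"rot": [[rx, ry, rz], ...], "xyz": [[x, y, z], ...], "jaw": [jaw, ...]}. A call has 1 to 12 rows; each row shifts and turns the commanded pose from where the row before left it, along the tool's axes as they then stand; what a row does not reach is not made up. A row lasts 1/10 s, in which the tool goes at most 50 mm and 8.59 degrees, less where a joint would pass 70% of its speed; a pose out of reach is approached as far as the arm can. A call with a gripper value outside its range is refused whole. The fingers move at their own pace and stop on an object; the grip force is fixed at half the most. Time passes only in rows, so rows that do not move let the fingers close. It gives the time, the measured TCP pose, the force, the opening and the grip force at its end, in the units of the state.
- manip.get_obs(): the state, without advancing time (a new reading comes with each control period).
- manip.snapshot(name): name is "scene" or "top" or "wrist"; returns a dict with "color" (420x560x3 uint8, red, green, blue), "range_z" (420x560 float32, m along the optical axis (not along the pixel's ray), 0 where there is no reading), "K" (3x3 intrinsics, pixels), "R" (3x3) and "t" (3): a world point X has camera coordinates R X + t. Camera axes: x right, y down, z forward; pixel columns grow to the right and rows downward; lengths in m; the calibration is good to about 2 mm. A picture is of the moment at which its call begins.
- manip.finish_job(): hands the job in; it is judged then, once.
The state is a dict: "time_s": time; "qpos": joint angles; "qd": joint speeds; "effort": joint torques, N m; "ee_pos": TCP position; "orientation": TCP orientation; "contact_force": force on the tool from outside, world axes, zero at the start; "ft_torque": the same for the moment, N m; "width": finger opening in m; "gripper_force": force on a finger pad.
Only numpy, scipy, OpenCV 4.12 (cv2) and the standard library are available. Lean on these libraries where they do the work, as an engineer would, in place of code of your own. Each camera call takes 0.05 s, during which the arm holds its last target. There are 200 camera calls.

## Working session

There is one attempt and no reset: what is moved stays moved. The work goes in short steps, Python scripts to look and compute and a shell command to move; the robot and the scene stay as the last step left them, time stands still between calls to the robot, and variables do not carry over. Pictures are saved under pics/ and viewed, at most 10 in all, crops included, and the job is handed in when it is done.

```bash
mkdir -p pics
cat > h.py <<'E'
import numpy as np, cv2
from cell import manip
def pts(s):
    z=s["range_z"]; v,u=np.mgrid[:z.shape[0],:z.shape[1]]
    K=s["K"]; c=np.stack([(u-K[0,2])/K[0,0]*z,(v-K[1,2])/K[1,1]*z,z],-1)
    return (c-s["t"])@s["R"]
def red(s):
    h=cv2.cvtColor(s["color"],cv2.COLOR_RGB2HSV)
    return (((h[...,0]<8)|(h[...,0]>172))&(h[...,1]>140)&(h[...,2]>60)&(s["range_z"]>0))
def save(s,n): cv2.imwrite(f"pics/{n}.png",s["color"][...,::-1])
E
python3 - <<'E'
from h import *
print(manip.get_obs())
ims=[]
for n in("scene","top"):
    s=manip.snapshot(n); m=red(s); P=pts(s)
    k,l,st,c=cv2.connectedComponentsWithStats(m.astype('uint8'))
    for i in range(1,k):
        if st[i,4]>40:
            q=P[l==i]; print(n,st[i],c[i].round(),np.percentile(q,[2,50,98],axis=0).round(3).tolist())
    print((-s["R"].T@s["t"]).round(3)); save(s,n)
E
```

```text
{'time_s': 0.0, 'qpos': array([-7.83967651e+01,  1.04020252e+01,  9.21336981e+01, -1.80343818e-04,
        7.75667536e+01, -1.18218339e+01]), 'qd': array([ 0.04921274,  0.13156857, -0.00149994,  0.06367335, -0.01690141,
        0.06212347]), 'effort': array([-1.90942483e-03, -4.33875239e+01, -3.41847217e+01,  6.96589658e-02,
        3.86113347e-02, -1.47413407e-04]), 'ee_pos': array([ 0.22847659, -0.5270555 ,  0.23779163]), 'orientation': array([-1.79899661e+02, -2.08220238e-02,  2.34250895e+01]), 'contact_force': array([-0.91641393, -0.18608211,  0.04750806]), 'ft_torque': array([-0.03394659,  0.00767383,  0.02418593]), 'gripper_force': 0.0, 'width': 0.08787027318883574}
scene [302 173  21  16 142] [311. 181.] [[0.503, -0.432, -0.001], [0.542, -0.271, 0.172], [0.638, -0.263, 0.179]]
scene [162 376  14  16  65] [168. 384.] [[0.413, 0.442, 0.102], [0.425, 0.461, 0.106], [0.447, 0.476, 0.11]]
[-0.032  0.628  1.247]
top [314 202   8  26 174] [317. 215.] [[0.504, -0.285, 0.165], [0.54, -0.272, 0.173], [0.575, -0.263, 0.179]]
[ 0.458 -0.145  1.452]
```

View pics/scene.png

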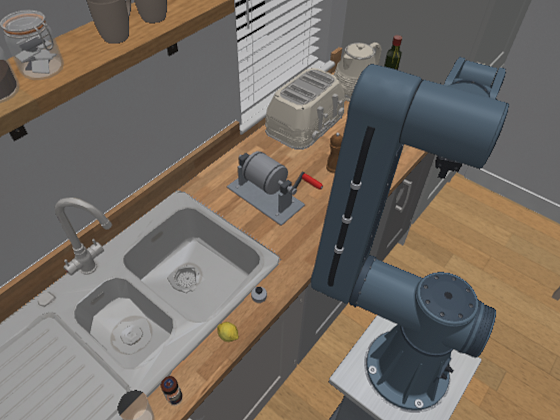

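View pics/top.png

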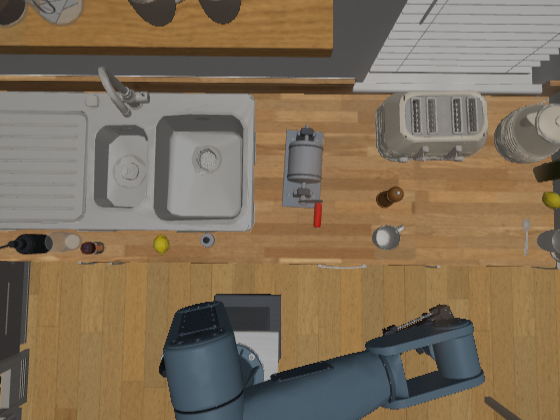

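The handle is red at top-view px (317,215), to the right of the axis and pointing up-right at about 45°. The drum is at (304,165), the mug at (387,237) and the mill at (393,195), both well to the right; the counterweight and lemon are left.

Run:
```python
from h import *
s=manip.snapshot("top"); P=pts(s)
m=red(s); m[:, :300]=0; m[:,335:]=0
q=P[m&(P[...,2]>.14)]
r=cv2.minAreaRect(q[:,:2].astype('float32')*1000); print("handle",r,np.percentile(q,[5,50,95],axis=0).round(4).tolist())
# drum
win=np.zeros(m.shape,bool); win[120:210,275:335]=1
d=P[win&(P[...,2]>.15)&(P[...,2]<.2)&~m]; print("drum",len(d),np.percentile(d,[1,50,99],axis=0).round(3).tolist())
# ridge: fit cylinder: for points, y vs x,z  via least squares
from scipy.optimize import least_squares
d=P[win&(P[...,2]>.135)&(P[...,2]<.2)&~m]
d=d[(d[:,0]>.66)&(d[:,0]<.76)]
f=lambda p:np.hypot((d[:,1]-p[0]-p[1]*(d[:,0]-.7)),d[:,2]-p[2])-.0555
o=least_squares(f,[-.23,0,.125],loss='soft_l1',f_scale=.003); print("axis y@.7,slope,z",o.x,np.sqrt(np.mean(o.fun**2)))
# base
b=P[win&(abs(P[...,2]-.01)<.012)]
h=cv2.cvtColor(s["color"],cv2.COLOR_RGB2HSV)
g=win&(h[...,1]<60)&(P[...,2]<.03)&(P[...,2]>-.01)
k,l,st,c=cv2.connectedComponentsWithStats((win&(h[...,1]<60)&(s["range_z"]>0)).astype('uint8')); i=1+st[1:,4].argmax()
q=P[l==i]; print("stand blob",cv2.minAreaRect(q[:,:2].astype('float32')*1000),np.percentile(q,[0,1,99,100],axis=0).round(3).tolist())
for n,(u,v) in dict(mug=(387,237),mill=(395,193),edge=(317,261),edge2=(317,256)).items(): print(n,P[v,u].round(3))
```

```text
handle ((539.3147583007812, -273.6943359375), (22.079984664916992, 77.37052917480469), 88.99940490722656) [[0.5058, -0.2819, 0.1675], [0.5402, -0.2719, 0.1738], [0.5715, -0.2631, 0.1783]]
drum 1232 [[0.579, -0.283, 0.151], [0.703, -0.237, 0.172], [0.766, -0.189, 0.183]]
axis y@.7,slope,z [-0.23624063 -0.05605399  0.12290586] 0.0022196525468784864
stand blob ((716.2317504882812, -237.01412963867188), (128.91920471191406, 283.97442626953125), 87.094970703125) [[0.574, -0.306, -0.006], [0.578, -0.298, 0.007], [0.839, -0.17, 0.182], [0.857, -0.167, 0.187]]
mug [ 0.474 -0.53   0.008]
mill [ 0.609 -0.517  0.156]
edge [ 0.389 -0.29  -0.004]
edge2 [ 0.406 -0.289  0.001]
```

Yaw of the stand ≈ −3°, axis at (0.54, −0.228, 0.125), handle (0.54, −0.273, 0.165), which gives a radius of about 60 mm and spit_turn ≈ 47°, consistent with the sizes. Moving above it now, then yaw and tilt.

```bash
python3 -m crank '{"rot":[[0,0,0],[0,0,0],[0,0,0],[0,0,0],[0,0,0],[0,0,0],[0,0,0],[0,0,0],[0,0,0],[0,0,0],[0,0,0]],"xyz":[[10,0,-20],[31,-15,-10],[31,-15,-10],[31,-15,-10],[31,-15,-10],[31,-15,0],[31,-15,0],[31,-15,0],[31,-15,0],[31,-15,0],[26,-10,0]],"jaw":[88,88,88,88,88,88,88,88,88,88,88]}'
python3 -m crank '{"rot":[[0,0,1],[0,0,1],[0,0,1],[0,0,0.3],[0,1,0],[0,1,0],[0,1,0],[0,1,0],[0,1,0],[0,0,0],[0,0,0]],"xyz":[[0,0,0],[0,0,0],[0,0,0],[0,0,0],[0,0,0],[0,0,0],[0,0,0],[0,0,0],[0,0,0],[0,0,0],[0,0,0]],"jaw":[88,88,88,88,88,88,88,88,88,88,88]}'
cat >> h.py <<'E'
from scipy.spatial.transform import Rotation as Ro
def tool():
    o=manip.get_obs(); return np.array(o["ee_pos"]),Ro.from_euler("xyz",o["orientation"],degrees=True)
def delta(T):
    p,R=tool(); return (R.inv().apply(np.array(T)-p)*1000).round(1)
E
python3 - <<'E'
from h import *
p,R=tool(); print(p,R.as_matrix().round(3).tolist())
s=manip.snapshot("wrist"); save(s,"w1"); m=red(s); P=pts(s); q=P[m]
print(len(q),np.percentile(q,[2,50,98],axis=0).round(4).tolist(),cv2.minAreaRect(q[:,:2].astype('float32')*1000))
G=np.array([.54,-.2725,.165]); d=R.as_matrix()[:,2]
print(delta(G+.019*d))
E
```

```text
time_s: 1.25
ee_pos: [0.4608, -0.2676, 0.2985]
orientation: [-180.0, -0.0, 23.5]
contact_force: [0.8, 0.1, 0.1]
width: 0.0883
gripper_force: 0.0
time_s: 2.35
ee_pos: [0.4593, -0.2699, 0.2986]
orientation: [-180.0, -39.8, -3.1]
contact_force: [0.3, -0.6, -0.0]
width: 0.0882
gripper_force: 0.0
[ 0.45926087 -0.26989421  0.29859994] [[0.767, -0.054, 0.64], [-0.042, -0.999, -0.034], [0.64, -0.0, -0.768]]
1574 [[0.5019, -0.2851, 0.168], [0.5343, -0.2746, 0.1743], [0.5743, -0.2638, 0.1768]] ((540.3058471679688, -274.9606628417969), (21.352581024169922, 78.70127868652344), 86.16958618164062)
[-24.9  -2.  173.5]
```

View pics/w1.png

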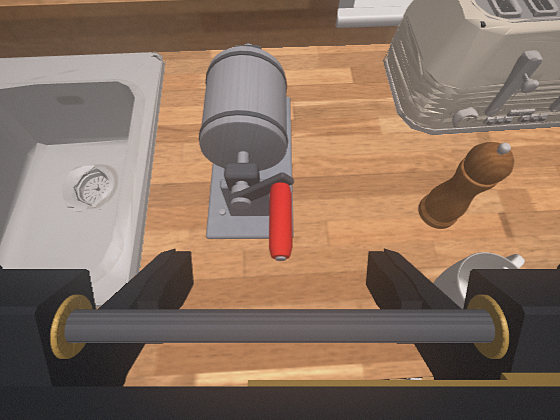

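The wrist view shows the handle at px (281,220) between the open fingers, with nothing in the way. Descend and grip.

```bash
python3 -m crank '{"rot":[[0,0,0],[0,0,0],[0,0,0],[0,0,0],[0,0,0],[0,0,0],[0,0,0],[0,0,0],[0,0,0],[0,0,0],[0,0,0],[0,0,0]],"xyz":[[-12,0,10],[-13,0,20],[0,0,28],[0,0,28],[0,0,28],[0,0,28],[0,0,21],[0,0,10],[0,0,0],[0,0,0],[0,0,0],[0,0,0]],"jaw":[88,88,88,88,88,88,88,88,88,40,22,10]}'
python3 -m crank '{"rot":[[0,0,0],[0,0,0],[0,0,0],[0,0,0],[0,0,0],[0,0,0]],"xyz":[[0,0,0],[0,0,0],[0,0,0],[0,0,0],[0,0,0],[0,0,0]],"jaw":[10,10,10,10,10,10]}'
python3 - <<'E'
from h import *
p,R=tool(); d=R.as_matrix()[:,2]; print("grasp pt",p-.019*d)
# planned circle moves per 10 deg step of spit_turn, tool axes
n=np.array([.053,.9986,0]);M=R.as_matrix()
t0=np.arctan2(-( (p-.019*d-[.54,-.2276,.125])@n),(p-.019*d)[2]-.125); print(np.degrees(t0))
f=lambda t:-.06*np.sin(t)*n+[0,0,.06*np.cos(t)]
for k in range(0,36): 
    a=t0+np.radians(10*k); b=a+np.radians(10); print(round(np.degrees(a)),(M.T@(f(b)-f(a))*1000).round(1).tolist(),end=' ')
E
```

```text
time_s: 3.6
ee_pos: [0.552, -0.2747, 0.1513]
orientation: [179.9, -40.1, -2.9]
contact_force: [-0.1, -0.3, -0.1]
width: 0.066
gripper_force: 0.0
time_s: 4.2
ee_pos: [0.5518, -0.2754, 0.1503]
orientation: [179.8, -40.0, -3.0]
contact_force: [-0.2, -4.6, -1.9]
width: 0.0218
gripper_force: 30.0
grasp pt [ 0.53964809 -0.27475568  0.16485505]
49.76777404010103
50 [-5.5, 6.0, 6.6] 60 [-6.1, 4.4, 7.3] 70 [-6.5, 2.7, 7.7] 80 [-6.7, 0.9, 8.0] 90 [-6.7, -0.9, 8.0] 100 [-6.5, -2.7, 7.7] 110 [-6.1, -4.4, 7.3] 120 [-5.5, -6.0, 6.6] 130 [-4.8, -7.4, 5.7] 140 [-3.9, -8.6, 4.6] 150 [-2.9, -9.5, 3.4] 160 [-1.8, -10.1, 2.1] 170 [-0.6, -10.4, 0.7] 180 [0.6, -10.4, -0.7] 190 [1.7, -10.1, -2.1] 200 [2.8, -9.5, -3.4] 210 [3.8, -8.6, -4.6] 220 [4.7, -7.4, -5.7] 230 [5.5, -6.0, -6.6] 240 [6.1, -4.4, -7.3] 250 [6.5, -2.7, -7.7] 260 [6.7, -0.9, -8.0] 270 [6.7, 0.9, -8.0] 280 [6.5, 2.7, -7.7] 290 [6.1, 4.4, -7.3] 300 [5.5, 6.0, -6.6] 310 [4.8, 7.4, -5.7] 320 [3.9, 8.6, -4.6] 330 [2.9, 9.5, -3.4] 340 [1.8, 10.1, -2.1] 350 [0.6, 10.4, -0.7] 360 [-0.6, 10.4, 0.7] 370 [-1.7, 10.1, 2.1] 380 [-2.8, 9.5, 3.4] 390 [-3.8, 8.6, 4.6] 400 [-4.7, 7.4, 5.7]
```

```bash
exec > >(tee -a log.txt)
python3 -m crank '{"rot":[[0,0,0],[0,0,0]],"xyz":[[-2.7,3,3.3],[-2.8,3,3.3]],"jaw":[10,10]}'
python3 -m crank '{"rot":[[0,0,0],[0,0,0]],"xyz":[[-3,2.2,3.6],[-3.1,2.2,3.7]],"jaw":[10,10]}'
python3 -m crank '{"rot":[[0,0,0],[0,0,0]],"xyz":[[-3.2,1.4,3.8],[-3.3,1.3,3.9]],"jaw":[10,10]}'
python3 -m crank '{"rot":[[0,0,0],[0,0,0]],"xyz":[[-3.3,0.5,4],[-3.4,0.4,4]],"jaw":[10,10]}'
sleep .3
```

```text
time_s: 4.4
ee_pos: [0.5516, -0.2815, 0.1421]
orientation: [179.8, -40.0, -2.9]
contact_force: [-5.4, -1.4, 3.8]
width: 0.0219
gripper_force: 30.0
time_s: 4.6
ee_pos: [0.5514, -0.2862, 0.1325]
orientation: [179.8, -40.0, -3.0]
contact_force: [-4.1, -2.6, 3.1]
width: 0.0218
gripper_force: 30.0
time_s: 4.8
ee_pos: [0.5512, -0.2892, 0.1224]
orientation: [179.8, -40.0, -3.0]
contact_force: [-4.0, -4.1, 1.8]
width: 0.0218
gripper_force: 30.0
time_s: 5.0
ee_pos: [0.5512, -0.2903, 0.112]
orientation: [179.8, -40.0, -3.0]
contact_force: [-4.3, -4.3, 2.3]
width: 0.022
gripper_force: 30.0
```

Works: the resisting force is low here (≈2 N against 6.7 N for friction alone), so the heavy side is going down. Carry on round to map it.

```bash
exec > >(tee -a log.txt | grep -A4 -E "ee_pos|contact" | grep -vE "orient|width|time|grip|--")
python3 -m crank '{"rot":[[0,0,0],[0,0,0]],"xyz":[[-3.4,-0.4,4],[-3.3,-0.5,4]],"jaw":[10,10]}'
python3 -m crank '{"rot":[[0,0,0],[0,0,0]],"xyz":[[-3.3,-1.3,3.9],[-3.2,-1.4,3.8]],"jaw":[10,10]}'
python3 -m crank '{"rot":[[0,0,0],[0,0,0]],"xyz":[[-3.1,-2.2,3.7],[-3,-2.2,3.6]],"jaw":[10,10]}'
python3 -m crank '{"rot":[[0,0,0],[0,0,0]],"xyz":[[-2.8,-3,3.3],[-2.7,-3,3.3]],"jaw":[10,10]}'
python3 -m crank '{"rot":[[0,0,0],[0,0,0]],"xyz":[[-2.4,-3.7,2.9],[-2.4,-3.7,2.8]],"jaw":[10,10]}'
python3 -m crank '{"rot":[[0,0,0],[0,0,0]],"xyz":[[-2,-4.3,2.3],[-1.9,-4.3,2.3]],"jaw":[10,10]}'
python3 -m crank '{"rot":[[0,0,0],[0,0,0]],"xyz":[[-1.5,-4.7,1.7],[-1.4,-4.8,1.7]],"jaw":[10,10]}'
python3 -m crank '{"rot":[[0,0,0],[0,0,0]],"xyz":[[-0.9,-5,1.1],[-0.9,-5.1,1]],"jaw":[10,10]}'
python3 -m crank '{"rot":[[0,0,0],[0,0,0]],"xyz":[[-0.3,-5.2,0.4],[-0.3,-5.2,0.3]],"jaw":[10,10]}'
python3 -m crank '{"rot":[[0,0,0],[0,0,0]],"xyz":[[0.3,-5.2,-0.3],[0.3,-5.2,-0.4]],"jaw":[10,10]}'
sleep .3
```

```text
ee_pos: [0.5512, -0.2896, 0.1015]
contact_force: [-3.7, -4.9, 1.6]
ee_pos: [0.5513, -0.2871, 0.0914]
contact_force: [-2.9, -6.1, 0.5]
ee_pos: [0.5516, -0.2828, 0.0819]
contact_force: [-3.0, -5.6, 0.1]
ee_pos: [0.5519, -0.277, 0.0732]
contact_force: [-4.2, -6.6, 0.5]
ee_pos: [0.5522, -0.2697, 0.0657]
contact_force: [-3.1, -7.1, -0.2]
ee_pos: [0.5526, -0.2614, 0.0596]
contact_force: [-2.0, -8.7, -0.8]
ee_pos: [0.5531, -0.2519, 0.055]
contact_force: [-0.5, -9.6, -3.6]
ee_pos: [0.5535, -0.2415, 0.052]
contact_force: [1.7, -9.5, -5.5]
ee_pos: [0.5541, -0.2307, 0.051]
contact_force: [1.6, -8.0, -6.0]
ee_pos: [0.5546, -0.22, 0.0519]
contact_force: [2.1, -8.5, -5.5]
```

```bash
cat > fit.py <<'E'
from h import *
import re
t=open("log.txt").read()
g=lambda k:np.array([eval(x) for x in re.findall(k+r": (\[.*?\])",t)])
p=g("ee_pos");o=g("orientation");F=g("contact_force")
G=p-.019*Ro.from_euler("xyz",o,degrees=True).as_matrix()[:,:,2]
n=np.array([.053,.9986,0]); y=G@n; z=G[:,2]
A=np.c_[2*y,2*z,np.ones(len(y))]; s=np.linalg.lstsq(A,y*y+z*z,rcond=None)[0]
print("circle",s[:2],np.sqrt(s[2]+s[0]**2+s[1]**2),"axis predicted",np.array([.54,-.2276,.125])@n)
th=np.unwrap(np.arctan2(-(y-s[0]),z-s[1]))
tv=-np.cos(th)[:,None]*n+np.c_[0*th,0*th,-np.sin(th)]
rv=-np.sin(th)[:,None]*n+np.c_[0*th,0*th,np.cos(th)]
tau=-(F*tv).sum(1)*.06   # torque exerted by robot on spit
print(np.c_[np.degrees(th),tau,(F*rv).sum(1)].round(2).tolist())
# load torque: tau = fr + a*sin + b*cos ; with fr=.40 fixed / free
for free in(0,1):
    B=np.c_[np.sin(th),np.cos(th)]; 
    if free: B=np.c_[B,np.ones(len(th))]
    c,res,_,_=np.linalg.lstsq(B,tau-(0 if free else .4),rcond=None)
    # load at angle th+ph from top (same sense): gravity torque = +A sin(th+ph); robot torque = fr - A sin(th+ph)
    ph=np.arctan2(-c[1],-c[0]); print("free",free,c.round(3),"A",np.hypot(c[0],c[1]).round(3),"target th",np.degrees(np.pi-ph).round(1)%360,"rms",np.std(tau-(0 if free else .4)-B@c).round(3))
E
python3 fit.py
```

```text
circle [-0.20071608  0.12544956] 0.05989595692565183 axis predicted -0.19866136
[[58.6, 0.14, 3.42], [68.83, 0.11, 3.74], [78.93, 0.06, 4.57], [88.94, 0.13, 4.56], [99.02, 0.14, 4.78], [108.98, 0.15, 5.74], [118.98, 0.17, 4.98], [129.0, 0.28, 4.98], [139.03, 0.32, 4.91], [148.9, 0.43, 5.23], [159.05, 0.46, 6.8], [169.42, 0.49, 7.13], [179.8, 0.47, 6.03], [190.09, 0.55, 3.95]]
free 0 [-0.275 -0.126] A 0.302 target th 155.3 rms 0.035
free 1 [-0.275 -0.126  0.401] A 0.303 target th 155.5 rms 0.035
```

Clean fit (friction 0.40, pull 0.30): the heavy side is down at spit_turn ≈ 155°. Check by sweeping back, which cancels bias.

```bash
cp log.txt fwd.txt; exec > >(tee back.txt | grep -E "contact|width")
python3 -m crank '{"rot":[[0,0,0],[0,0,0]],"xyz":[[-0.3,5.2,0.4],[-0.3,5.2,0.3]],"jaw":[10,10]}'
python3 -m crank '{"rot":[[0,0,0],[0,0,0]],"xyz":[[0.3,5.2,-0.3],[0.3,5.2,-0.4]],"jaw":[10,10]}'
python3 -m crank '{"rot":[[0,0,0],[0,0,0]],"xyz":[[0.9,5.1,-1],[0.9,5,-1.1]],"jaw":[10,10]}'
python3 -m crank '{"rot":[[0,0,0],[0,0,0]],"xyz":[[1.4,4.8,-1.7],[1.5,4.7,-1.7]],"jaw":[10,10]}'
python3 -m crank '{"rot":[[0,0,0],[0,0,0]],"xyz":[[1.9,4.3,-2.3],[2,4.3,-2.3]],"jaw":[10,10]}'
python3 -m crank '{"rot":[[0,0,0],[0,0,0]],"xyz":[[2.4,3.7,-2.8],[2.4,3.7,-2.9]],"jaw":[10,10]}'
python3 -m crank '{"rot":[[0,0,0],[0,0,0]],"xyz":[[2.7,3,-3.3],[2.8,3,-3.3]],"jaw":[10,10]}'
python3 -m crank '{"rot":[[0,0,0],[0,0,0]],"xyz":[[3,2.2,-3.6],[3.1,2.2,-3.7]],"jaw":[10,10]}'
python3 -m crank '{"rot":[[0,0,0],[0,0,0]],"xyz":[[3.2,1.4,-3.8],[3.3,1.3,-3.9]],"jaw":[10,10]}'
sleep .3
```

```text
contact_force: [1.7, 4.0, 0.9]
width: 0.0219
contact_force: [8.1, 5.2, -5.4]
width: 0.022
contact_force: [12.7, 1.9, -11.2]
width: 0.0219
contact_force: [13.8, -0.6, -15.8]
width: 0.0219
contact_force: [12.5, -3.1, -16.0]
width: 0.0219
contact_force: [12.6, -4.2, -15.1]
width: 0.0218
contact_force: [10.5, -5.4, -14.3]
width: 0.0222
contact_force: [10.8, -5.0, -12.9]
width: 0.0217
contact_force: [10.0, -5.1, -12.1]
width: 0.0214
```

```bash
cat fwd.txt back.txt > log.txt
cat >> fit.py <<'E'
N=14; sg=np.r_[np.ones(N),-np.ones(len(th)-N)]
k=np.ones(len(th),bool); k[N]=False
B=np.c_[np.sin(th),np.cos(th),sg,np.ones(len(th))][k]
c=np.linalg.lstsq(B,tau[k],rcond=None)[0]; ph=np.arctan2(-c[1],-c[0])
print("both",c.round(3),"target",np.degrees(np.pi-ph)%360,"rms",np.std(tau[k]-B@c).round(3))
tg=np.pi-ph; a=th[-1]
f=lambda t:-.06*np.sin(t)*n+[0,0,.06*np.cos(t)]
R=Ro.from_euler("xyz",o[-1],degrees=True)
print(np.degrees(a),(R.inv().apply(f(tg)-f(a))*1000).round(1))
E
python3 fit.py
```

```text
circle [-0.20054466  0.125557  ] 0.06003072739244334 axis predicted -0.19866136
[[58.77, 0.14, 3.41], [68.99, 0.11, 3.74], [79.06, 0.06, 4.57], [89.05, 0.13, 4.56], [99.09, 0.14, 4.77], [109.03, 0.15, 5.74], [118.99, 0.17, 4.98], [128.97, 0.28, 4.98], [138.97, 0.32, 4.91], [148.82, 0.43, 5.24], [158.93, 0.46, 6.82], [169.28, 0.49, 7.15], [179.63, 0.47, 6.05], [189.91, 0.55, 3.98], [183.18, -0.25, -0.67], [172.87, -0.37, 4.66], [162.94, -0.34, 9.95], [152.31, -0.45, 13.93], [141.62, -0.48, 14.05], [130.92, -0.55, 12.56], [120.44, -0.59, 11.41], [110.17, -0.64, 8.6], [100.06, -0.67, 6.61]]
free 0 [-0.489  0.243] A 0.546 target th 206.4 rms 0.377
free 1 [-0.614  0.34   0.535] A 0.701 target th 209.0 rms 0.376
both [-0.266 -0.13   0.411 -0.018] target 154.0177219044453 rms 0.031
100.0562061611503 [-27.9 -32.9  33.3]
```

Both directions agree: 154°. Bring it there and settle.

```bash
python3 -m crank '{"rot":[[0,0,0],[0,0,0],[0,0,0],[0,0,0],[0,0,0],[0,0,0],[0,0,0],[0,0,0],[0,0,0],[0,0,0],[0,0,0]],"xyz":[[-3.3,-1.3,3.9],[-3.2,-1.4,3.8],[-3.1,-2.2,3.7],[-3,-2.2,3.6],[-2.8,-3,3.3],[-2.7,-3,3.3],[-2.4,-3.7,2.9],[-2.4,-3.7,2.8],[-2,-4.3,2.3],[-1.9,-4.3,2.3],[-1.2,-4,1.4]],"jaw":[10,10,10,10,10,10,10,10,10,10,10]}'
python3 -m crank '{"rot":[[0,0,0],[0,0,0],[0,0,0],[0,0,0],[0,0,0],[0,0,0],[0,0,0],[0,0,0]],"xyz":[[0,0,0],[0,0,0],[0,0,0],[0,0,0],[0,0,0],[0,0,0],[0,0,0],[0,0,0]],"jaw":[10,10,10,10,10,10,10,10]}' | tee -a log.txt
python3 fit.py | tail -1
python3 - <<'E'
from h import *
save(manip.snapshot("wrist"),"w2"); s=manip.snapshot("top"); P=pts(s)
for n,(u,v) in dict(mug=(387,237),mill=(395,193)).items(): print(n,P[v,u].round(3))
o=manip.get_obs();print(o["qd"],o["gripper_force"])
E
```

```text
time_s: 9.9
ee_pos: [0.5527, -0.2574, 0.0575]
orientation: [179.7, -40.0, -3.1]
contact_force: [2.2, -9.7, -5.1]
width: 0.0216
gripper_force: 30.0
time_s: 10.7
ee_pos: [0.5527, -0.2565, 0.0571]
orientation: [179.8, -40.0, -3.0]
contact_force: [3.9, -7.2, -8.4]
width: 0.0216
gripper_force: 30.0
154.03859032511403 [ 0.1  0.4 -0.2]
mug [ 0.474 -0.53   0.006]
mill [ 0.609 -0.516  0.158]
[-0.07818069 -0.06588679 -0.07252004  0.05627604 -0.01321911  0.02582328] 29.99840517528355
```

View pics/w2.png

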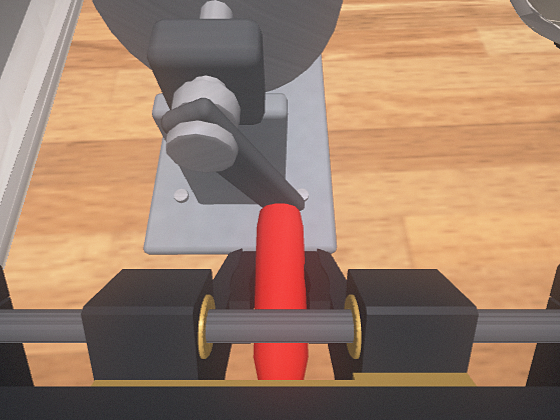

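The handle (px 280,290) is firmly between the fingers, with the crank down and to the right at 154°, at rest. Mug and mill read unchanged.

```bash
python3 -c "
from cell import manip
print(manip.finish_job())"
```

```text
the job is handed in; nothing more can be done
None
```

I cranked the spit both ways, found the heavy side straight down at spit_turn ≈ 154°, and handed the job in with the spit at rest there, the red handle gripped at 30 N; no verdict came back.

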